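# Clamp the jar row in its notched rack

### The job

Secure the two sample jars in their rack: squeeze the release lever of the sliding stop against its grip and, holding it squeezed, slide the stop towards the jars until it has closed up the row and clearly pressed in the sprung end pad. Then let go and make sure the stop is locked there: lever fully sprung back with its pawl down in a notch, pad still pressed in, both jars upright in the rack. Leave the loose lids, tape roll and label roll beside the rack where they are.

Things in the scene. Friction and masses are not known exactly. Their poses are not given: they have to be found in the camera images.
- jar_rack: Fixed white rack, 390 x 140 mm, base plate 8 mm thick. Origin on the table under its centre, on the jar channel's centre line. Its +x is the closing direction: the stop slides along it towards jars and end pad. +y is the side of the lever and the notched strip, z up. Two side guides 96 mm apart, tops 34 mm above the table; at the +x end a 12 mm wall carries the sprung pad.
- stop_grip (a point): Where to pinch the sliding stop across y, 102 mm above the table; axes as the rack's. Fixed grip: upright aluminium plate, 36 mm long (x), 8 mm thick, outer face 18 mm to -y of here, top 16 mm above here. Lever plate: dark steel, to +y. Both rise about 40 mm above the jar tops. The stop's face that pushes the jars is 20 mm ahead (+x) and only 55 mm high.
- lever_tab (a point): Outer (+y) face of the upright release lever plate, 36 mm long, 6 mm thick, at pinching height; its top is 15 mm higher. At rest it stands 32 mm to +y of stop_grip, fully squeezed about 16 mm. Squeezing takes about 5 N at first, 10 N at the end.
- grip_edge (a point): Middle of the +x edge of the fixed grip plate, 102 mm above the table, 18 mm ahead (+x) of stop_grip and 14 mm to -y. It faces the jars but stands above them, so shut fingers can push the released stop back (-x) here.
- pawl_tip (a point): Underside of the lever's pawl, 5 mm wide along x, over the +y guide. That guide is a strip with a notched top edge: a long parking slot at the open end, then teeth 9 mm wide, 6 mm high, every 16 mm. The strip is clamped anywhere within 6 mm along the rack, so the notches must be found by feel or seen.
- stop (a joint): Position of the stop along the rack's x in m, growing towards the jars; range -0.015 to 0.105. It starts near 0 in the parking slot, where it moves a few cm unsqueezed; slides with 1 to 2 N. At about 0.065 the jars begin to press the pad, at about 0.090 the pad is bottomed.
- lever (a joint): Lever angle, rad: 0 = sprung back, pawl down in a notch or the slot (locked: below 0.04); above 0.17 = pawl clear of the teeth; 0.30 = fully squeezed. Let go between notches, the pawl stands on a tooth (0.11 to 0.15), not locked: the stop then drags with 4 to 14 N until the pawl drops into the next 7 mm gap and it stops hard (2 mm play).
- pad (a joint): How far the sprung rubber end pad is pressed in, m: 0 = free, 0.024 = bottomed on its wall (it then stops hard). About 1 N to start, 6 N at the bottom. Clearly pressed in means more than 0.002. The spring alone does not push the stop back off a tooth.
- jar_a_mid (a point): Centre of the stainless sample jar nearer the stop, half-way up: 89 mm diameter, 69 mm tall, open, loose, standing in the channel on the base plate (top 77 mm above the table).
- jar_b_mid (a point): Centre of the same kind of jar nearer the end pad. There are gaps of some mm between stop, jars and pad at the start.
- tape_roll: Bystander: roll of tape lying flat, 104 mm across, 25 mm high; origin at the centre of its underside. Leave alone.
- label_roll: Bystander: upright white label roll, 64 mm across, 46 mm high; origin at the centre of its underside. Leave alone.
- lid_a: Bystander: stainless jar lid lying on the table, 86 mm across, 51 mm high with its tag; origin at the centre of its underside. Leave alone.
- lid_b: Bystander: another jar lid, 86 mm across, 37 mm high; origin at the centre of its underside. Leave alone.
Mind the look-alikes: they are no part of the job. What is shaped like the part that bears jar_a_mid but red is not meant. What is shaped like the part that bears jar_b_mid but green is not meant.

How it is judged:
By the outcome, as a careful person would: the job done as asked, in the order asked, and still so for the second after the job is handed in, with the robot touching nothing.
It also fails if it takes over 38 s, if anything falls off the work surface, if the arm or the gripper's body presses on something with over 40 N, if the wrist force passes 120 N, or if a joint passes its speed limit or range.

### The arm

A 6-joint arm with a two-finger parallel gripper is mounted at the origin on a cart in front of the work surface, level with it; the furniture and walls round the work are solid. World frame = base frame: x ahead of the robot, y to its left, z up, the work surface at z = 0. Lengths are in m, angles in rad, forces in N, time in s.
With the tool pointing down it reaches from about 0.325 to 0.9 m from the base axis. Payload 6.1 kg.
Tool frame: the origin (TCP) lies midway between the tips of the shut fingers; the grasp point (between the pads) lies 19 mm behind it; z points along the fingers, y is the line along which they close (so a half turn about z gives the same grasp; the last joint's range is limited). The gripper opens to 85 mm and grips with 20 to 120 N. Pads are 22 mm wide; open, the fingers measure 114 mm over their backs; the gripper's body (76 mm by 85 mm) begins 54 mm behind the grasp point. The pads swing forward as they close: fully open they stand 13 mm farther back than shut.
Start: joints at [-0.126, 0.22, 1.526, -0, 1.395, -0.126], TCP at [0.625, -0, 0.231] pointing down, gripper open.
Joint ranges: [-2.98, 2.98], [-0.91, 2.08], [0.09, 2.57], [-1.24, 4.39], [0.2, 2.65], [-2.68, 2.68]. Speed limits (rad/s): [2.57, 2.57, 3.01, 3.14, 3.14, 3.14].

### API

Orientations are given as a unit quaternion [w, x, y, z].
In Python, from bench import * gives the robot as it stands. The module is installed in compiled form; this text tells all that it offers.
- The arm moves only by the shell command python3 -m inch 'ROWS'. ROWS is JSON, a list of rows, each a list of 3 entries, a list of its own where there are three numbers: the shift along the tool's x, y, z in cm, then the turn, a rotation vector about the tool's x, y, z in degrees, then the opening, from 0 (shut) to 1 (fully open). In form: [[[dx, dy, dz], [rx, ry, rz], fingers], ...]. A call has exactly 8 rows; each row is the pose to reach, as a shift and turn from the pose commanded when the call began, along the tool's axes at that moment; what a row does not reach only later rows make up. A row lasts 1/8 s, in which the tool goes at most 62.5 mm and 10.7 degrees, less where a joint would pass 70% of its speed; a pose out of reach is approached as far as the arm can. A call with a gripper value outside its range is refused whole. The fingers move at their own pace and stop on an object; the grip force is fixed at half the most. Time passes only in rows, so rows that repeat a pose let the fingers close, or fill a call up. It gives the time, the measured TCP pose, the force, the opening and the grip force at its end, in the units of the state.
- state(): the state, without advancing time (a new reading comes with each control period).
- read_camera(name): name is "scene" or "side" or "wrist"; returns a dict with "image" (480x640x3 uint8, blue, green, red), "intrinsics" (3x3 intrinsics, pixels), "rvec" (rotation vector, rad) and "tvec" (3), from world to camera coordinates, as OpenCV has them; the wrist camera has in their place "hand_eye" (4x4, takes a point from camera to tool coordinates, whose origin is the TCP and whose axes are the flange's). Camera axes: x right, y down, z forward; pixel columns grow to the right and rows downward; lengths in m; the calibration is good to about 2 mm. A picture is of the moment at which its call begins: read the wrist's pose just before it. There is no depth.
- close_job(): hands the job in; it is judged then, once.
The state is a dict: "time": time; "joint_pos": joint angles; "qd": joint speeds; "joint_efforts": joint torques, N m; "eef_pos": TCP position; "tcp_rot": TCP orientation; "ft_force": force on the tool from outside, world axes, zero at the start; "moment": the same for the moment, N m; "gripper_width": opening from 0.0 (shut) to 1.0 (fully open); "gripper_force": force on a finger pad.
Only numpy, scipy, OpenCV 4.12 (cv2) and the standard library are available. Lean on these libraries where they do the work, as an engineer would, in place of code of your own. Each camera call takes 0.05 s, during which the arm holds its last target. There are 200 camera calls.

## Working session

There is one attempt and no reset: what is moved stays moved. The work goes in short steps, Python scripts to look and compute and a shell command to move; the robot and the scene stay as the last step left them, time stands still between calls to the robot, and variables do not carry over. Pictures are saved under pics/ and viewed, at most 10 in all, crops included, and the job is handed in when it is done.

```bash
mkdir -p pics; cat > h.py <<'E'
from bench import *
import numpy as np, cv2
from scipy.spatial.transform import Rotation as R
def cam(name):
    s=state(); c=read_camera(name); K=np.array(c["intrinsics"])
    if "rvec" in c:
        M=cv2.Rodrigues(np.array(c["rvec"],float))[0]; t=np.array(c["tvec"],float).ravel()
        Rc=M.T; o=-M.T@t
    else:
        H=np.array(c["hand_eye"]); q=s["tcp_rot"]; Rt=R.from_quat([q[1],q[2],q[3],q[0]]).as_matrix()
        Rc=Rt@H[:3,:3]; o=Rt@H[:3,3]+np.array(s["eef_pos"])
    return c["image"],K,Rc,o
def ray(C,u,v,z):
    _,K,Rc,o=C; d=Rc@np.linalg.inv(K)@[u,v,1]; return o+d*(z-o[2])/d[2]
def proj(C,p):
    _,K,Rc,o=C; x=K@(Rc.T@(np.array(p)-o)); return x[:2]/x[2]
E
python3 - <<'E'
from h import *
import pickle
d={}
for n in("scene","side","wrist"):
    d[n]=cam(n); cv2.imwrite(f"pics/{n}0.png",d[n][0]); print(n,d[n][3].round(3),d[n][2][:,2].round(2))
pickle.dump(d,open("c0.pkl","wb")); s=state(); print(s)
E
```

```text
scene [ 0.307 -0.944  0.809] [ 0.17  0.78 -0.6 ]
side [ 0.405 -1.278  1.103] [ 0.07  0.79 -0.61]
wrist [0.625 0.067 0.372] [-0.   -0.26 -0.96]
{'time': 0.15, 'joint_pos': array([-1.26099982e-01,  2.21068558e-01,  1.52736288e+00,  6.52429520e-06,
        1.39469104e+00, -1.26122923e-01]), 'qd': array([ 6.40058021e-04, -2.40311764e-03, -2.46827475e-03,  9.24113357e-04,
        5.34727074e-05, -5.79713558e-04]), 'joint_efforts': array([ 5.24838761e-04, -4.97483325e+01, -3.89904678e+01, -1.73041117e-04,
        7.14129725e-03, -8.50862284e-05]), 'eef_pos': array([6.24530133e-01, 5.79120563e-05, 2.30428216e-01]), 'tcp_rot': array([-6.06577527e-04,  7.07098869e-01,  7.07114279e-01, -4.66012234e-04]), 'ft_force': array([ 0.62584352,  0.11616679, -0.63887603]), 'moment': array([-0.04833542,  0.06783586,  0.04259134]), 'gripper_force': 0.0, 'gripper_width': 1.0025170757452975}
```

View pics/scene0.png

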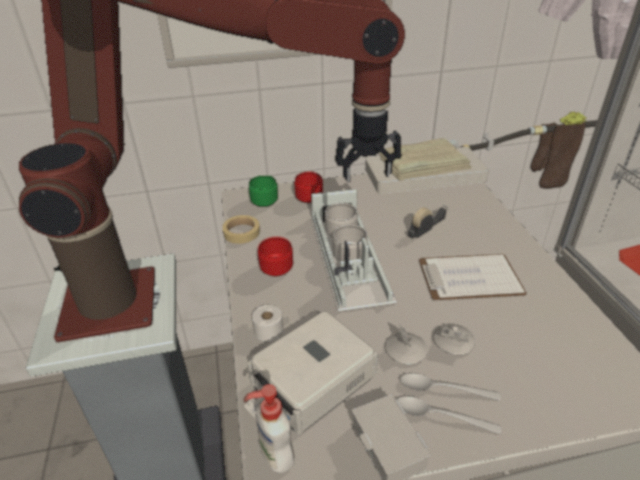

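View pics/side0.png

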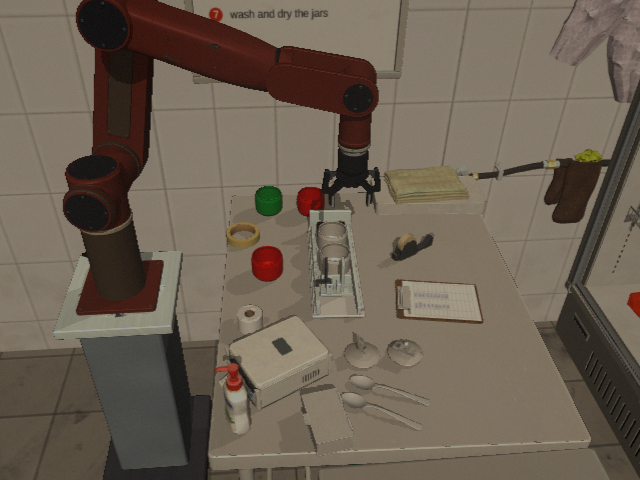

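View pics/wrist0.png

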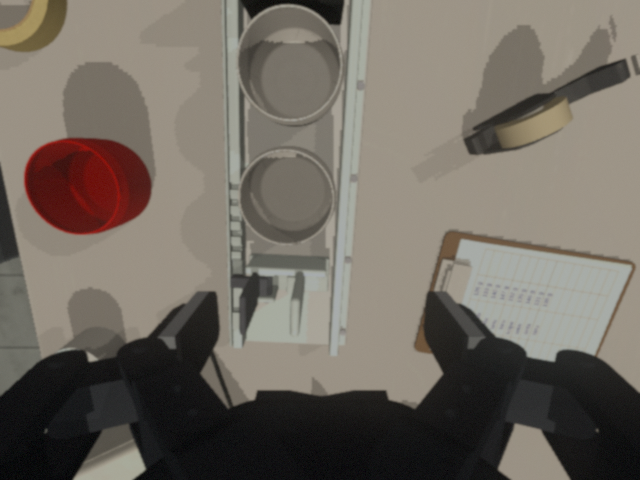

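The scene view shows the rack at about (350,250) with two steel jars in it at (340,215) and (350,240). The stop is at (345,260). In the wrist view, jar A is at (288,195) and jar B at (290,65). The dark lever is at (245,300) and the aluminium grip plate at (298,300).

Look-alikes, scene pixels: red (275,257), red (308,186), green (263,190). The steel jars in the channel fit the description ("stainless", standing in the rack), so the coloured ones are out. I'll confirm with one enlarged crop.

```bash
python3 - <<'E'
from h import *
import pickle
C=pickle.load(open("c0.pkl","rb"))["wrist"]; im=C[0]
cv2.imwrite("pics/w0c.png",cv2.resize(im[150:360,200:400],None,fx=2.8,fy=2.8,interpolation=cv2.INTER_CUBIC))
E
```

```text
(no output)
```

View pics/w0c.png

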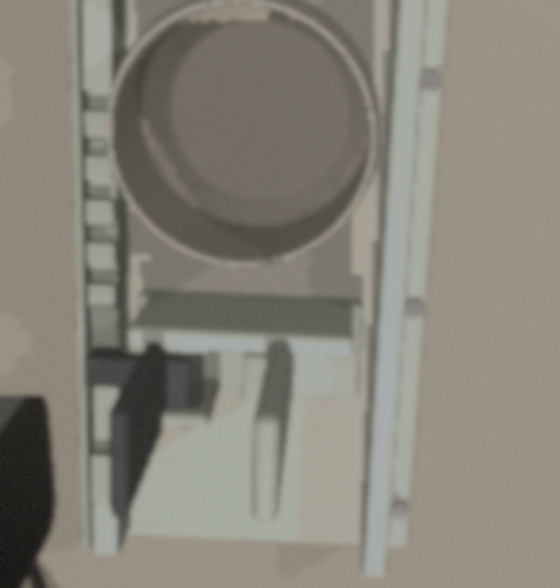

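The crop shows a plain steel jar with its rim centred at (245,130). The pushing plate is at y≈320, the grip plate's top face at (265,415–520), the lever top at (120,405–515) and the notched strip on the left at x≈100. These are the meant parts.

```bash
python3 - <<'E'
from h import *
import pickle
C=pickle.load(open("c0.pkl","rb"))["wrist"]
g=lambda u,v,z: ray(C,u/2.8+200,v/2.8+150,z).round(4)
for n,u,v,z in [("plate top front",268,415,.118),("plate top back",265,520,.118),("lever top front",122,407,.117),("lever top back",120,513,.117),
 ("Rguide",410,0,.034),("Rguide",375,572,.034),("Lguide",97,0,.034),("Lguide",105,550,.034),("jarA",245,130,.077),("pushface",245,295,.055),("tooth1",100,290,.034),("t2",100,250,.034),("t5",100,125,.034)]: print(n,g(u,v,z))
print("jarB",ray(C,291,65,.077),"jarA full",ray(C,287,196,.077))
E
```

```text
plate top front [ 0.6036 -0.0528  0.118 ]
plate top back [ 0.6021 -0.0868  0.118 ]
lever top front [ 0.5615 -0.0508  0.117 ]
lever top back [ 0.5588 -0.0851  0.117 ]
Rguide [0.648  0.0616 0.034 ]
Rguide [ 0.6381 -0.1608  0.034 ]
Lguide [0.5413 0.0616 0.034 ]
Lguide [ 0.5303 -0.1509  0.034 ]
jarA [0.595  0.0235 0.077 ]
pushface [ 0.5913 -0.0371  0.055 ]
tooth1 [ 0.5355 -0.0421  0.034 ]
t2 [ 0.5365 -0.0268  0.034 ]
t5 [0.5395 0.019  0.034 ]
jarB [0.60046049 0.12674213 0.077     ] jarA full [0.59457728 0.02383162 0.077     ]
```

```bash
python3 -m inch '[[[-4,-2,0],[0,0,1.4],1],[[-6.9,-3.45,1],[0,0,2.8],1],[[-6.9,-3.45,4],[0,0,2.8],1],[[-6.9,-3.45,8],[0,0,2.8],1],[[-6.9,-3.45,11.5],[0,0,2.8],1],[[-6.9,-3.45,14],[0,0,2.8],1],[[-6.9,-3.45,15],[0,0,2.8],1],[[-6.9,-3.45,15],[0,0,2.8],1]]'
python3 - <<'E'
from h import *
import pickle
C=cam("wrist");pickle.dump(C,open("c1.pkl","wb"));cv2.imwrite("pics/w1.png",C[0]);print(state()["eef_pos"])
E
```

```text
time: 1.15
eef_pos: [0.5901, -0.0689, 0.0809]
tcp_rot: [-0.001, 0.724, 0.69, -0.0]
ft_force: [-0.2, -0.6, -0.5]
gripper_width: 0.999
gripper_force: 0.0
[ 0.5909074  -0.06908612  0.08189069]
```

View pics/w1.png

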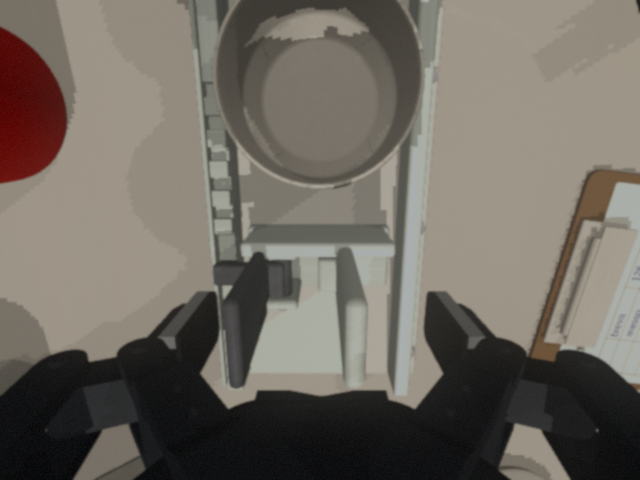

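The fingers straddle the lever (235,330) and the grip plate (352,330), aligned with the rack. Squeeze.

```bash
python3 -m inch '[[[0,0,0],[0,0,0],0.7],[[0,0,0],[0,0,0],0.6],[[0,0,0],[0,0,0],0.5],[[0,0,0],[0,0,0],0.45],[[0,0,0],[0,0,0],0.4],[[0,0,0],[0,0,0],0.38],[[0,0,0],[0,0,0],0.38],[[0,0,0],[0,0,0],0.38]]'
```

```text
time: 2.2
eef_pos: [0.588, -0.0689, 0.0834]
tcp_rot: [-0.002, 0.724, 0.69, -0.002]
ft_force: [-13.0, 1.2, 16.1]
gripper_width: 0.411
gripper_force: 60.6
```

```bash
python3 -m inch '[[[0,-0.15,-0.15],[0,0,0],0.38],[[0.5,-0.15,-0.15],[0,0,0],0.38],[[1,-0.15,-0.15],[0,0,0],0.38],[[1.5,-0.15,-0.15],[0,0,0],0.38],[[2.1,-0.15,-0.15],[0,0,0],0.38],[[2.7,-0.15,-0.15],[0,0,0],0.38],[[3.3,-0.15,-0.15],[0,0,0],0.38],[[3.9,-0.15,-0.15],[0,0,0],0.38]]'
python3 -m inch '[[[0.5,0,0],[0,0,0],0.38],[[1,0,0],[0,0,0],0.38],[[1.5,0,0],[0,0,0],0.38],[[2,0,0],[0,0,0],0.38],[[2.5,0,0],[0,0,0],0.38],[[3,0,0],[0,0,0],0.38],[[3.3,0,0],[0,0,0],0.38],[[3.3,0,0],[0,0,0],0.38]]'
python3 - <<'E'
from h import *
import pickle
C=cam("wrist");pickle.dump(C,open("c2.pkl","wb"));cv2.imwrite("pics/w2.png",C[0]);print(state()["eef_pos"])
E
```

```text
time: 3.2
eef_pos: [0.5899, -0.0299, 0.0834]
tcp_rot: [-0.001, 0.724, 0.69, -0.001]
ft_force: [-5.4, -2.1, 7.1]
gripper_width: 0.414
gripper_force: 64.9
time: 4.2
eef_pos: [0.5914, 0.002, 0.0834]
tcp_rot: [-0.0, 0.724, 0.69, -0.002]
ft_force: [-4.6, -5.7, 7.2]
gripper_width: 0.416
gripper_force: 64.9
[0.59144206 0.00203231 0.08343834]
```

View pics/w2.png

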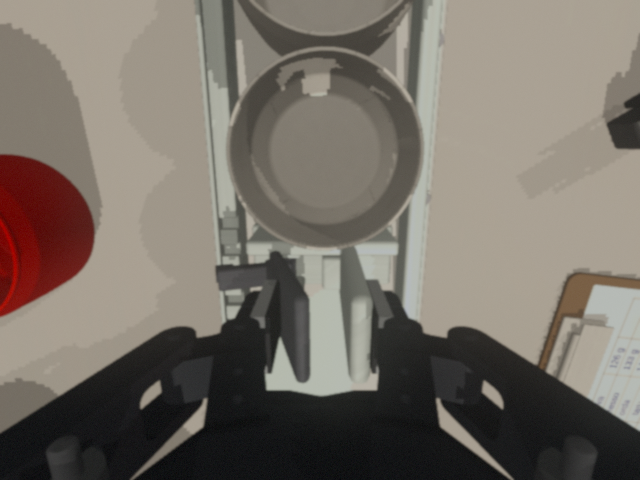

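```bash
python3 - <<'E'
from h import *
import pickle
a=pickle.load(open("c1.pkl","rb"))[0][60:320,180:300];b=pickle.load(open("c2.pkl","rb"))[0][160:320,180:300]
b=cv2.copyMakeBorder(b,0,100,0,0,cv2.BORDER_CONSTANT)
cv2.imwrite("pics/z.png",cv2.resize(np.hstack([a,b]),None,fx=2.3,fy=2.3,interpolation=cv2.INTER_CUBIC))
E
```

```text
(no output)
```

View pics/z.png

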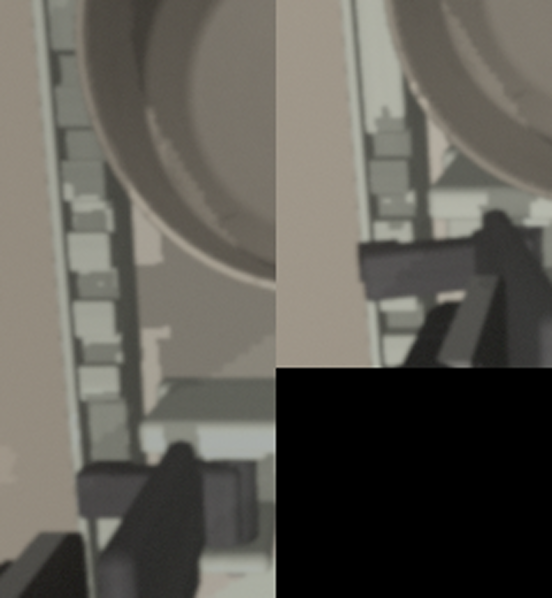

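Row closed; gaps between stop, jars and pad are gone. Now release, retreat upward and look at how the pawl stands.

```bash
python3 -m inch '[[[0,0,0],[0,0,0],0.6],[[0,0,0],[0,0,0],0.8],[[0,0,0],[0,0,0],1],[[0,0,0],[0,0,0],1],[[0,0,0],[0,0,0],1],[[0,0,-2.5],[0,0,0],1],[[0,0,-5.5],[0,0,0],1],[[-1.5,0.5,-5.5],[0,0,0],1]]'
python3 - <<'E'
from h import *
import pickle
C=cam("wrist");pickle.dump(C,open("c3.pkl","wb"));print(state()["eef_pos"])
cv2.imwrite("pics/w3.png",C[0])
E
```

```text
time: 5.25
eef_pos: [0.599, -0.0121, 0.1409]
tcp_rot: [0.002, 0.724, 0.69, 0.002]
ft_force: [-0.4, 0.3, -0.1]
gripper_width: 0.999
gripper_force: 0.0
[ 0.59848719 -0.01448906  0.13917125]
```

View pics/w3.png

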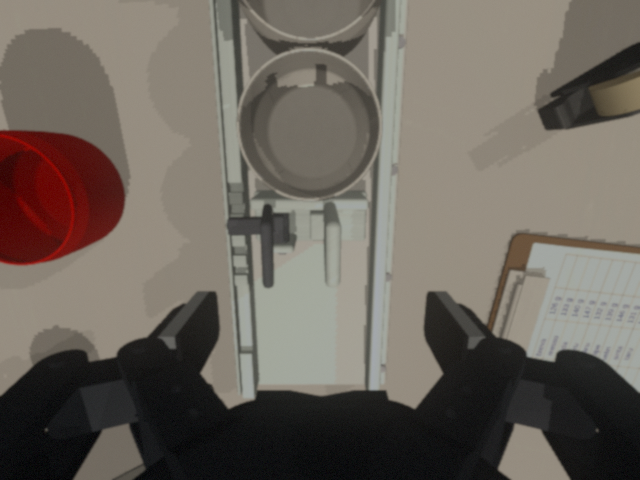

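```bash
python3 - <<'E'
from h import *
import pickle
C=pickle.load(open("c3.pkl","rb"))
for n,u,v,z in [("lever",268,283,.117),("plate",334,283,.118),("lever",267,235,.117),("plate",333,235,.118),("Lg",232,160,.034),("Rg",376,160,.034)]: print(n,ray(C,u,v,z).round(4))
E
```

```text
lever [ 0.5715 -0.0136  0.117 ]
plate [ 0.6056 -0.0148  0.118 ]
lever [0.5733 0.0121 0.117 ]
plate [0.6061 0.0108 0.118 ]
Lg [0.5393 0.0467 0.034 ]
Rg [0.6409 0.0419 0.034 ]
```

The lever top at (268,260) and plate top at (334,260) are 34 mm apart, against 43 mm at rest. So the pawl stands on a tooth and isn't locked. I'll shut the fingers behind the grip plate's -x edge and push forward to the next gap.

```bash
python3 -m inch '[[[-1,0.3,0],[0,0,0],0.6],[[-2,0.6,0],[0,0,0],0.2],[[-2,0.6,0],[0,0,0],0],[[-2,0.6,0],[0,0,0],0],[[-2,0.6,1],[0,0,0],0],[[-2,0.6,3],[0,0,0],0],[[-2,0.6,5],[0,0,0],0],[[-2,0.6,5.6],[0,0,0],0]]'
python3 -m inch '[[[0.1,0,0],[0,0,0],0],[[0.2,0,0],[0,0,0],0],[[0.3,0,0],[0,0,0],0],[[0.4,0,0],[0,0,0],0],[[0.5,0,0],[0,0,0],0],[[0.6,0,0],[0,0,0],0],[[0.7,0,0],[0,0,0],0],[[0.7,0,0],[0,0,0],0]]'
```

```text
time: 6.3
eef_pos: [0.5998, -0.032, 0.0786]
tcp_rot: [-0.002, 0.724, 0.69, -0.001]
ft_force: [-0.3, 1.5, -0.7]
gripper_width: 0.005
gripper_force: 0.0
time: 7.3
eef_pos: [0.6027, -0.0285, 0.0827]
tcp_rot: [0.002, 0.724, 0.689, -0.001]
ft_force: [-1.0, -10.9, 1.8]
gripper_width: -0.002
gripper_force: 5.6
```

```bash
python3 -m inch '[[[0.1,0,0],[0,0,0],0],[[0.2,0,0],[0,0,0],0],[[0.3,0,0],[0,0,0],0],[[0.3,0,0],[0,0,0],0],[[0.3,0,0],[0,0,0],0],[[0.3,0,0],[0,0,0],0],[[0.3,0,0],[0,0,0],0],[[0.3,0,0],[0,0,0],0]]'
```

```text
time: 8.3
eef_pos: [0.6028, -0.026, 0.0827]
tcp_rot: [0.002, 0.724, 0.689, -0.001]
ft_force: [-1.1, -13.0, 1.7]
gripper_width: -0.002
gripper_force: 6.4
```

```bash
python3 -m inch '[[[0.1,0,0],[0,0,0],0],[[0.2,0,0],[0,0,0],0],[[0.3,0,0],[0,0,0],0],[[0.3,0,0],[0,0,0],0],[[0.3,0,0],[0,0,0],0],[[0.3,0,0],[0,0,0],0],[[0.3,0,0],[0,0,0],0],[[0.3,0,0],[0,0,0],0]]'
```

```text
time: 9.3
eef_pos: [0.6029, -0.0236, 0.0827]
tcp_rot: [0.002, 0.724, 0.689, -0.002]
ft_force: [-0.8, -15.0, 1.6]
gripper_width: 0.0
gripper_force: 7.4
```

```bash
python3 -m inch '[[[0.1,0,0],[0,0,0],0],[[0.2,0,0],[0,0,0],0],[[0.3,0,0],[0,0,0],0],[[0.3,0,0],[0,0,0],0],[[0.3,0,0],[0,0,0],0],[[0.3,0,0],[0,0,0],0],[[0.3,0,0],[0,0,0],0],[[0.3,0,0],[0,0,0],0]]'; python3 - <<'E'
from h import *
import pickle
C=cam("wrist");pickle.dump(C,open("c4.pkl","wb"))
cv2.imwrite("pics/w4.png",C[0])
E
```

```text
time: 10.3
eef_pos: [0.6029, -0.023, 0.0828]
tcp_rot: [0.004, 0.725, 0.689, -0.003]
ft_force: [-2.3, -23.2, 2.4]
gripper_width: -0.0
gripper_force: 11.6
```

View pics/w4.png

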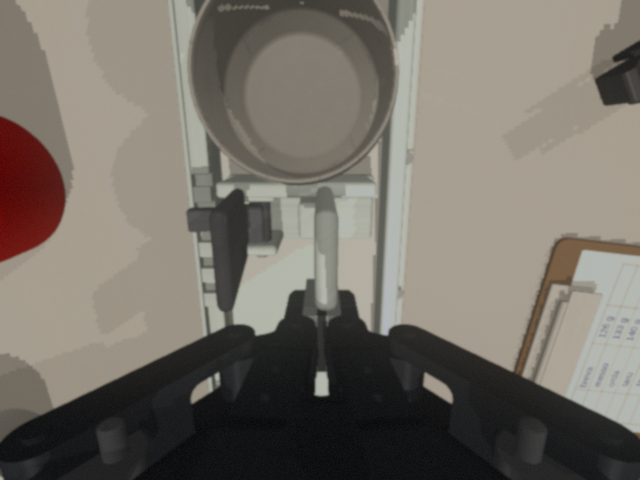

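The stop moved only 0.6 mm while the force rose 8 N, which is a hard stop. The lever (228,250) now stands well away from the plate (326,250), as it does when sprung back. I'll back off, rise and check from above.

```bash
python3 -m inch '[[[-0.8,0,0],[0,0,0],0],[[-1.5,0,0],[0,0,0],0],[[-1.5,0,-3],[0,0,0],0],[[-1.5,0,-7],[0,0,0],0],[[-1.5,0,-12],[0,0,0],0],[[1,0,-16],[0,0,0],0],[[5,0,-16],[0,0,0],0],[[7,0,-16],[0,0,0],0]]'
python3 -m inch '[[[0,0,0],[0,0,0],0.5],[[0,0,0],[0,0,0],1],[[0,0,0],[0,0,0],1],[[0,0,0],[0,0,0],1],[[0,0,0],[0,0,0],1],[[0,0,0],[0,0,0],1],[[0,0,0],[0,0,0],1],[[0,0,0],[0,0,0],1]]'
python3 - <<'E'
from h import *
import pickle
C=cam("wrist");pickle.dump(C,open("c5.pkl","wb"))
im=C[0][:,130:450]
cv2.imwrite("pics/w5.png",cv2.resize(im[:330],None,fx=1.8,fy=1.8,interpolation=cv2.INTER_CUBIC)); print(state()["eef_pos"])
E
```

```text
time: 11.35
eef_pos: [0.606, 0.0555, 0.2423]
tcp_rot: [0.0, 0.724, 0.69, 0.001]
ft_force: [-0.4, -0.0, 0.2]
gripper_width: 0.002
gripper_force: 0.0
time: 12.35
eef_pos: [0.606, 0.0534, 0.2418]
tcp_rot: [0.0, 0.724, 0.69, 0.0]
ft_force: [-1.0, 1.0, 0.3]
gripper_width: 1.002
gripper_force: 0.0
[0.60598495 0.05341758 0.2418264 ]
```

View pics/w5.png

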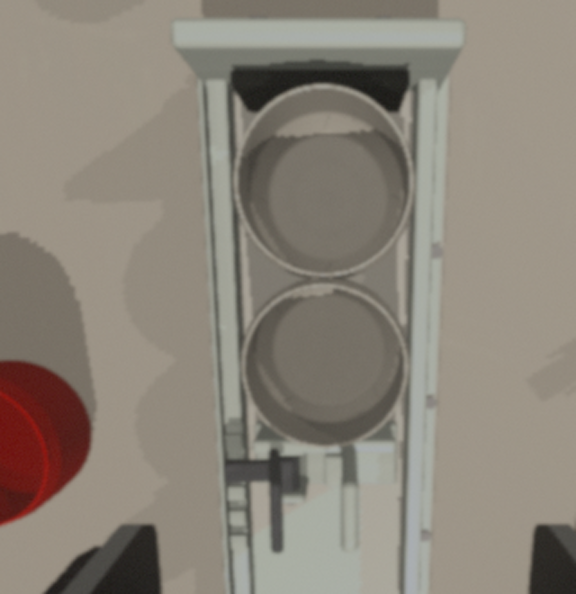

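```bash
python3 - <<'E'
from h import *
import pickle
C=pickle.load(open("c5.pkl","rb"))
for n,u,v,z in [("lever back",277,548,.117),("plate back",349,548,.118),("lever front",277,487,.117),("plate front",349,487,.118),("jarA",325,362,.077),("jarB",325,180,.077),("jarB far",322,84,.077),("jarA near",325,445,.077)]: print(n,ray(C,u/1.8+130,v/1.8,z).round(4))
w=[ray(C,320/1.8+130,v/1.8,z).round(4) for v,z in[(20,.08),(46,.08),(20,.1),(46,.1)]]
print(w)
E
```

```text
lever back [ 0.571  -0.0095  0.117 ]
plate back [ 0.605  -0.0107  0.118 ]
lever front [0.5734 0.0211 0.117 ]
plate front [0.6065 0.0198 0.118 ]
jarA [0.5971 0.0713 0.077 ]
jarB [0.602  0.1561 0.077 ]
jarB far [0.603  0.1961 0.077 ]
jarA near [0.5947 0.0281 0.077 ]
[array([0.6036, 0.2202, 0.08  ]), array([0.603 , 0.2103, 0.08  ]), array([0.604 , 0.2136, 0.1   ]), array([0.6035, 0.2043, 0.1   ])]
```

```bash
python3 - <<'E'
from h import *
import pickle
A=pickle.load(open("c0.pkl","rb"))["wrist"];B=pickle.load(open("c5.pkl","rb"))
for C,us in((A,range(240,350,6)),(B,range(256,362,6))):
    g=cv2.cvtColor(C[0],cv2.COLOR_BGR2GRAY)
    print([(u,[int(x) for x in np.flatnonzero(g[:70,u]<50)[[0,-1]]] if (g[:70,u]<50).any() else None) for u in us])
for C,u in((A,335),(B,350)):
    g=cv2.cvtColor(C[0],cv2.COLOR_BGR2GRAY); print(g[0:72:2,u])
E
```

```text
[(240, [0, 0]), (246, [0, 8]), (252, [0, 16]), (258, [0, 12]), (264, [0, 8]), (270, [0, 5]), (276, [0, 4]), (282, [0, 3]), (288, [0, 2]), (294, [0, 3]), (300, [0, 4]), (306, [0, 6]), (312, [0, 8]), (318, [0, 12]), (324, [0, 17]), (330, [0, 23]), (336, [0, 23]), (342, [0, 6]), (348, None)]
[(256, None), (262, [39, 50]), (268, [39, 60]), (274, [39, 59]), (280, [39, 54]), (286, [39, 50]), (292, [39, 47]), (298, [39, 46]), (304, [39, 44]), (310, [39, 44]), (316, [39, 45]), (322, [39, 46]), (328, [39, 48]), (334, [39, 51]), (340, [39, 56]), (346, [39, 60]), (352, [39, 55]), (358, None)]
[ 31  29  26  21  24  19  16  21  20  23  25  22  62 113 119 121 120 127
 140 142 130 110  99  84  71  68  71  74  80  87  90  93  97  98  97  97]
[114 115 115 114 114 134 162 170 169 171 172 171 169 146 124 122 120 119
  89  55  36  38  38  39  39  37  31  30  31  31  41  91 122 123 128 142]
```

```bash
python3 - <<'E'
from h import *
import pickle
A=pickle.load(open("c0.pkl","rb"))["wrist"];B=pickle.load(open("c5.pkl","rb"))
for z in(.009,.02): print(z,ray(A,334,23.5,z),ray(B,347,60.5,z))
# top edge of pad now; notches: strip brightness along its centre line in c5 at z=.034
for z in(.05,.06,.07): print(z,ray(B,310,39,z),"wall",ray(B,310,25.5,z),ray(B,310,11,z))
g=cv2.cvtColor(B[0],cv2.COLOR_BGR2GRAY)
g0=cv2.cvtColor(A[0],cv2.COLOR_BGR2GRAY)
d=np.array([.047,.9989]);n=np.array([-.9989,.047])
p0=np.array([.5355,-.0421])
for nm,C,G in(("c0",A,g0),("c5",B,g),("c3",pickle.load(open("c3.pkl","rb")),None)):
    if G is None: G=cv2.cvtColor(C[0],cv2.COLOR_BGR2GRAY)
    r=[]
    for s in np.arange(-.07,.11,.002):
        q=p0+d*s; u,v=proj(C,[q[0],q[1],.034]); r.append(int(G[int(round(v)),int(round(u))]) if 0<=v<480 else -1)
    print(nm,r)
E
```

```text
0.009 [0.63590901 0.17595099 0.009     ] [0.63850546 0.19883407 0.009     ]
0.02 [0.6355801  0.17264001 0.02      ] [0.63765661 0.19651757 0.02      ]
0.05 [0.60371553 0.20876386 0.05      ] wall [0.6043175  0.21915252 0.05      ] [0.60495187 0.23010031 0.05      ]
0.06 [0.60389082 0.2061021  0.06      ] wall [0.60447476 0.2161797  0.06      ] [0.60509013 0.22679969 0.06      ]
0.07 [0.6040661  0.20344034 0.07      ] wall [0.60463202 0.21320687 0.07      ] [0.60522839 0.22349906 0.07      ]
c0 [155, 143, 114, 100, 114, 145, 153, 155, 155, 155, 155, 156, 159, 159, 159, 153, 135, 78, 72, 72, 71, 69, 56, 51, 68, 110, 117, 119, 127, 129, 129, 127, 131, 157, 158, 156, 142, 106, 118, 133, 158, 159, 157, 156, 141, 109, 119, 121, 149, 158, 157, 154, 122, 109, 118, 134, 159, 159, 158, 155, 140, 114, 132, 134, 151, 158, 157, 156, 143, 116, 119, 134, 160, 162, 162, 162, 163, 166, 169, 168, 168, 169, 168, 168, 168, 166, 165, 162, 160, 160]
c5 [169, 160, 110, 111, 133, 144, 171, 172, 170, 171, 172, 171, 171, 172, 171, 171, 171, 171, 171, 172, 172, 171, 172, 171, 171, 172, 172, 172, 172, 171, 168, 168, 166, 164, 164, 160, 124, 103, 117, 136, 155, 163, 161, 159, 139, 108, 116, 127, 154, 163, 162, 158, 124, 100, 84, 76, 73, 75, 78, 71, 60, 110, 122, 123, 122, 121, 119, 119, 116, 111, 122, 121, 117, 126, 154, 164, 163, 165, 164, 164, 163, 163, 164, 162, 162, 163, 161, 163, 162, 162]
c3 [164, 160, 96, 108, 123, 138, 163, 164, 165, 164, 164, 165, 165, 164, 164, 165, 165, 163, 164, 164, 164, 165, 163, 165, 164, 164, 165, 164, 158, 157, 158, 157, 156, 155, 155, 151, 125, 94, 113, 117, 153, 155, 154, 150, 142, 103, 114, 116, 148, 154, 152, 150, 113, 69, 70, 68, 69, 72, 67, 74, 102, 108, 116, 115, 111, 114, 115, 113, 102, 113, 116, 118, 154, 158, 157, 158, 157, 157, 157, 157, 156, 156, 156, 155, 156, 155, 154, 155, 155, 155]
```

The pad's lower edge has moved 0.176 to 0.199 m, about 23 mm, so the pad is bottomed. The pawl still stands on a tooth: lever–plate spacing is 34 mm, against 42 mm at rest. The next gap forward is out of reach, so I'll push the stop back at grip_edge. The notch behind is at most about 14 mm away, which leaves the pad about 10 mm pressed in.

```bash
python3 -m inch '[[[-0.6,0.1,0],[0,0,0],0.5],[[-1.2,0.15,0],[0,0,0],0],[[-1.2,0.15,3],[0,0,0],0],[[-1.2,0.15,7],[0,0,0],0],[[-1.2,0.15,10.5],[0,0,0],0],[[-1.2,0.15,13],[0,0,0],0],[[-1.2,0.15,14.5],[0,0,0],0],[[-1.2,0.15,15],[0,0,0],0]]'
python3 -m inch '[[[-0.1,0,0],[0,0,0],0],[[-0.2,0,0],[0,0,0],0],[[-0.3,0,0],[0,0,0],0],[[-0.4,0,0],[0,0,0],0],[[-0.5,0,0],[0,0,0],0],[[-0.6,0,0],[0,0,0],0],[[-0.7,0,0],[0,0,0],0],[[-0.8,0,0],[0,0,0],0]]'
```

```text
time: 13.4
eef_pos: [0.6066, 0.0411, 0.0911]
tcp_rot: [-0.0, 0.724, 0.69, -0.0]
ft_force: [-0.2, -0.5, 0.4]
gripper_width: -0.002
gripper_force: 0.0
time: 14.4
eef_pos: [0.6065, 0.0333, 0.0918]
tcp_rot: [-0.0, 0.724, 0.69, -0.0]
ft_force: [1.1, 0.3, 0.2]
gripper_width: -0.002
gripper_force: 0.0
```

```bash
python3 -m inch '[[[-0.1,0,0],[0,0,0],0],[[-0.2,0,0],[0,0,0],0],[[-0.3,0,0],[0,0,0],0],[[-0.4,0,0],[0,0,0],0],[[-0.5,0,0],[0,0,0],0],[[-0.5,0,0],[0,0,0],0],[[-0.5,0,0],[0,0,0],0],[[-0.5,0,0],[0,0,0],0]]'
```

```text
time: 15.4
eef_pos: [0.6062, 0.0282, 0.0918]
tcp_rot: [0.0, 0.724, 0.69, -0.0]
ft_force: [-0.3, 1.6, -0.4]
gripper_width: -0.001
gripper_force: 1.1
```

```bash
python3 -m inch '[[[-0.1,0,0],[0,0,0],0],[[-0.2,0,0],[0,0,0],0],[[-0.3,0,0],[0,0,0],0],[[-0.3,0,0],[0,0,0],0],[[-0.3,0,0],[0,0,0],0],[[-0.3,0,0],[0,0,0],0],[[-0.3,0,0],[0,0,0],0],[[-0.3,0,0],[0,0,0],0]]'
```

```text
time: 16.4
eef_pos: [0.6061, 0.0252, 0.0918]
tcp_rot: [0.0, 0.724, 0.69, -0.0]
ft_force: [-0.1, 1.8, -0.4]
gripper_width: 0.003
gripper_force: 0.7
```

```bash
python3 -m inch '[[[-0.1,0,0],[0,0,0],0],[[-0.2,0,0],[0,0,0],0],[[-0.3,0,0],[0,0,0],0],[[-0.3,0,0],[0,0,0],0],[[-0.3,0,0],[0,0,0],0],[[-0.3,0,0],[0,0,0],0],[[-0.3,0,0],[0,0,0],0],[[-0.3,0,0],[0,0,0],0]]'
```

```text
time: 17.4
eef_pos: [0.606, 0.0223, 0.0918]
tcp_rot: [0.0, 0.724, 0.69, 0.0]
ft_force: [0.2, -0.6, -0.6]
gripper_width: -0.004
gripper_force: 0.0
```

```bash
cat > m.py <<'E'
from h import *
def prof(C):
    g=cv2.cvtColor(C[0],cv2.COLOR_BGR2GRAY); d=np.array([.047,.9989]); p0=np.array([.5355,-.0421]); r=[]
    for s in np.arange(-.01,.11,.002):
        q=p0+d*s; u,v=proj(C,[q[0],q[1],.034]); r.append(int(g[int(round(v)),int(round(u))]) if 0<=v<480 else -1)
    print("strip",r)
    for y in (.0,.006,.012):   # cross section at z=.117
        print("x-sec",y,[int(g[int(round(v)),int(round(u))]) for u,v in (proj(C,[x,y,.1175]) for x in np.arange(.55,.62,.002))])
E
python3 - <<'E'
from m import *
import pickle
prof(pickle.load(open("c5.pkl","rb"))); C=cam("wrist"); pickle.dump(C,open("c6.pkl","wb")); prof(C); print(state()["ft_force"])
E
```

```text
strip [168, 168, 166, 164, 164, 160, 124, 103, 117, 136, 155, 163, 161, 159, 139, 108, 116, 127, 154, 163, 162, 158, 124, 100, 84, 76, 73, 75, 78, 71, 60, 110, 122, 123, 122, 121, 119, 119, 116, 111, 122, 121, 117, 126, 154, 164, 163, 165, 164, 164, 163, 163, 164, 162, 162, 163, 161, 163, 162, 162]
x-sec 0.0 [95, 111, 109, 120, 108, 133, 165, 170, 170, 153, 79, 80, 102, 169, 171, 172, 171, 171, 171, 171, 171, 171, 171, 170, 171, 169, 143, 163, 170, 155, 156, 166, 165, 166, 166]
x-sec 0.006 [126, 163, 163, 161, 93, 111, 163, 164, 164, 142, 84, 80, 103, 162, 171, 171, 170, 171, 171, 171, 171, 171, 171, 171, 171, 169, 150, 164, 169, 155, 157, 164, 165, 166, 165]
x-sec 0.012 [89, 106, 108, 106, 94, 124, 162, 165, 164, 160, 82, 77, 83, 157, 158, 160, 165, 165, 170, 170, 171, 171, 171, 172, 171, 169, 151, 154, 169, 163, 157, 166, 165, 165, 166]
strip [35, 33, 38, 39, 38, 31, 30, 28, 30, 31, 32, 34, 35, 35, 66, 91, 112, 80, 79, 79, 79, 78, 62, 51, 50, 58, 127, 132, 132, 131, 123, 104, 132, 133, 132, 165, 173, 170, 147, 114, 134, 136, 179, 179, 177, 177, 177, 174, 169, 175, 167, 169, 174, 174, 171, 174, 175, 175, 175, 176]
x-sec 0.0 [39, 38, 38, 68, 147, 145, 75, 64, 32, 39, 45, 52, 30, 19, 20, 24, 21, 22, 16, 21, 17, 19, 23, 22, 18, 19, 52, 168, 172, 31, 24, 20, 24, 22, 22]
x-sec 0.006 [32, 28, 30, 35, 40, 40, 38, 31, 31, 39, 45, 51, 43, 39, 21, 25, 23, 23, 25, 23, 22, 23, 22, 23, 22, 18, 25, 47, 47, 26, 28, 24, 22, 25, 25]
x-sec 0.012 [34, 35, 35, 35, 34, 29, 30, 33, 28, 36, 35, 34, 34, 35, 24, 24, 26, 22, 24, 23, 24, 24, 22, 25, 26, 26, 25, 38, 49, 28, 22, 18, 24, 27, 24]
[-0.85993667  0.07494504  0.08066485]
```

```bash
python3 -m inch '[[[-0.1,0,0],[0,0,0],0],[[-0.2,0,0],[0,0,0],0],[[-0.3,0,0],[0,0,0],0],[[-0.3,0,0],[0,0,0],0],[[-0.3,0,0],[0,0,0],0],[[-0.3,0,0],[0,0,0],0],[[-0.3,0,0],[0,0,0],0],[[-0.3,0,0],[0,0,0],0]]'
```

```text
time: 18.45
eef_pos: [0.6059, 0.02, 0.0918]
tcp_rot: [-0.0, 0.724, 0.69, 0.0]
ft_force: [0.4, 5.8, 0.2]
gripper_width: -0.001
gripper_force: 2.7
```

```bash
python3 -m inch '[[[-0.1,0,0],[0,0,0],0],[[-0.2,0,0],[0,0,0],0],[[-0.2,0,0],[0,0,0],0],[[-0.2,0,0],[0,0,0],0],[[-0.2,0,0],[0,0,0],0],[[-0.2,0,0],[0,0,0],0],[[-0.2,0,0],[0,0,0],0],[[-0.2,0,0],[0,0,0],0]]'
```

```text
time: 19.45
eef_pos: [0.6058, 0.0196, 0.0918]
tcp_rot: [-0.001, 0.724, 0.69, 0.001]
ft_force: [1.1, 10.7, 2.5]
gripper_width: -0.001
gripper_force: 5.4
```

Only 0.4 mm of motion for 2 mm commanded: a hard stop. Retreat to the earlier viewing pose and measure.

```bash
python3 -m inch '[[[0.8,0,0],[0,0,0],0],[[1.2,0,-1],[0,0,0],0],[[1.2,0,-4],[0,0,0],0],[[1.5,0,-8],[0,0,0],0],[[2.5,0,-12],[0,0,0],0.5],[[3.2,0,-15],[0,0,0],1],[[3.2,0,-15],[0,0,0],1],[[3.2,0,-15],[0,0,0],1]]'
python3 - <<'E'
from m import *
import pickle
A=pickle.load(open("c0.pkl","rb"))["wrist"]; C=cam("wrist"); pickle.dump(C,open("c7.pkl","wb")); prof(C); print(state()["eef_pos"])
g=cv2.cvtColor(C[0],cv2.COLOR_BGR2GRAY)
print([(u,[int(x) for x in np.flatnonzero(g[:75,u]<50)[[0,-1]]]) for u in range(256,362,5) if (g[:75,u]<50).any()])
c=cv2.HoughCircles(cv2.medianBlur(g,5),cv2.HOUGH_GRADIENT,1,70,param1=100,param2=25,minRadius=42,maxRadius=62)
print(c)
E
```

```text
time: 20.45
eef_pos: [0.6069, 0.0489, 0.2412]
tcp_rot: [-0.0, 0.724, 0.69, -0.0]
ft_force: [-0.4, -0.5, -0.8]
gripper_width: 0.846
gripper_force: 0.0
strip [170, 168, 166, 168, 165, 163, 147, 106, 116, 126, 158, 166, 165, 162, 127, 106, 121, 115, 85, 78, 76, 79, 75, 70, 56, 82, 119, 123, 122, 120, 109, 108, 124, 126, 126, 155, 162, 161, 145, 115, 124, 139, 155, 167, 168, 168, 168, 167, 166, 167, 167, 166, 167, 166, 165, 166, 166, 166, 165, 166]
x-sec 0.0 [88, 117, 116, 128, 112, 75, 80, 75, 54, 56, 59, 152, 167, 167, 164, 166, 172, 174, 175, 175, 175, 175, 174, 175, 175, 174, 152, 167, 173, 156, 166, 172, 169, 169, 170]
x-sec 0.006 [130, 162, 165, 162, 121, 71, 78, 77, 59, 55, 54, 78, 132, 136, 136, 135, 111, 106, 133, 168, 170, 173, 174, 174, 174, 172, 157, 162, 166, 160, 159, 170, 169, 169, 169]
x-sec 0.012 [89, 117, 121, 120, 110, 80, 82, 57, 57, 52, 53, 56, 72, 81, 81, 72, 67, 82, 87, 154, 166, 166, 164, 166, 171, 172, 140, 97, 99, 101, 137, 174, 174, 175, 174]
[0.60647405 0.04891953 0.24031472]
[(261, [51, 60]), (266, [51, 67]), (271, [51, 69]), (276, [50, 67]), (281, [51, 64]), (286, [51, 61]), (291, [51, 59]), (296, [51, 57]), (301, [51, 56]), (306, [51, 55]), (311, [51, 56]), (316, [51, 56]), (321, [51, 57]), (326, [51, 59]), (331, [51, 61]), (336, [50, 65]), (341, [51, 68]), (346, [50, 69]), (351, [51, 64])]
[[[308.5 212.5  42.7]
  [305.5 111.5  50.4]
  [118.5 234.5  53. ]
  [ 35.5  75.5  44.4]]]
```

```bash
python3 - <<'E'
from h import *
import pickle
C=pickle.load(open("c7.pkl","rb"))
print("pad now",ray(C,346,69.5,.009),ray(C,268,69,.009)," free .1760 bottomed ~.199-.200")
print("jars",ray(C,308.5,212.5,.077),ray(C,305.5,111.5,.077))
g=cv2.cvtColor(C[0],cv2.COLOR_BGR2GRAY)
print([int(g[int(round(v)),int(round(u))]) for u,v in (proj(C,[.6,y,.077]) for y in np.arange(.09,.13,.002))])
S=cam("side")[0]; S0=pickle.load(open("c0.pkl","rb"))["side"][0]
d=cv2.absdiff(S,S0).max(2)
for n,(x,y,w,h) in dict(tape=(222,215,45,35),label=(232,300,34,36),lids=(340,328,90,45),red=(245,240,45,45)).items(): print(n,(d[y:y+h,x:x+w]>40).mean().round(3))
E
```

```text
pad now [0.63791087 0.18595535 0.009     ] [0.56042613 0.19028325 0.009     ]  free .1760 bottomed ~.199-.200
jars [0.59543878 0.05658476 0.077     ] [0.59802978 0.14264407 0.077     ]
[116, 129, 152, 147, 105, 117, 123, 105, 107, 109, 117, 118, 118, 120, 119, 119, 118, 120, 118, 119, 120]
tape 0.0
label 0.0
lids 0.0
red 0.0
```

```bash
python3 -c "
from bench import *
print(close_job())"
```

```text
the job is handed in; nothing more can be done
None
```

The job is handed in: the stop is locked in a notch with the lever fully sprung back, the end pad about 10 mm pressed in and both jars standing in the rack; an image check showed the tape roll, label roll and lids unmoved.

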